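# Find the empty covered cell by its feeler pin and store the blank in it

### The arm

A 7-joint arm with a two-finger parallel gripper is mounted at the origin on a cart in front of the work surface, level with it; the furniture and walls round the work are solid. World frame = base frame: x ahead of the robot, y to its left, z up, the work surface at z = 0. Lengths are in mm, angles in rad, forces in N, time in s.
With the tool pointing down it reaches from about 400 to 900 mm from the base axis. Payload 5.6 kg.
Tool frame: the origin (TCP) lies midway between the tips of the shut fingers; the grasp point (between the pads) lies 19 mm behind it; z points along the fingers, y is the line along which they close (so a half turn about z gives the same grasp; the last joint's range is limited). The gripper opens to 92 mm and grips with 3 to 60 N. Pads are 20 mm wide; open, the fingers measure 128 mm over their backs; the gripper's body (75 mm by 189 mm) begins 69 mm behind the grasp point.
Start: joints at [-1.167, 0.468, -0.012, 1.603, 0.006, 1.071, -0.056], TCP at [280.893, 586.181, 214.592] pointing down, gripper open.
Joint ranges: [-2.53, 2.53], [-0.31, 2.02], [-1.57, 1.55], [0.28, 2.44], [-1.29, 4.43], [0.15, 1.84], [-2.92, 2.92]. Speed limits (rad/s): [2.57, 2.57, 3.14, 3.14, 3.14, 3.14, 3.14].

### API

Orientations are given as a rotation vector (axis times angle).
In Python, from cell import robot, grip, kin, viewer gives the robot as it stands. Calls block until the motion is done:
- robot.movep(position, orientation): joint-space move of the TCP to a pose.
- robot.servo_line(position, feed=150, rotation=None): straight line of the TCP; rotation=None keeps the orientation; feed is the mean speed in mm/s.
- robot.goto_joints(angles): joint-space move.
- grip(opening, newtons=None): opening from 0.0 (shut) to 1.0 (fully open); newtons is the grip in N (None keeps the last); returns when the fingers have stopped.
- robot.hold(seconds).
- kin.ik(position, orientation): joint angles nearest the present ones, or None.
- robot.observe(): the state.
- viewer.read_camera(name): name is "side" or "top" or "wrist"; returns the picture (384x512x3 uint8, red, green, blue); there is no depth.
- viewer.camera_info(name): a dict with "camera_matrix" (3x3 intrinsics, pixels), "R" (3x3) and "t" (3): a world point X has camera coordinates R X + t. Camera axes: x right, y down, z forward; pixel columns grow to the right and rows downward; lengths in mm; the calibration is good to about 2 mm. The wrist camera is an equidistant fisheye: a pixel r from the principal point sees the ray r / f radians off the axis. A picture is of the moment at which its call begins: read the wrist's pose just before it. camera_info takes no time and is no camera call; for the wrist camera it gives the pose at the moment of the call.
A pose or a line that the arm cannot do raises robot.IKError and nothing moves.
- robot.job_done(): hands the job in; it is judged then, once.
Trained networks look in the newest picture that a camera, given by its name, has taken for a name from the list of things; names that differ only in an ending like _2 or _b are one class to them, and where a whole thing is asked for, a point or a joint stands for the part that bears it (a point fixed in the world has none). Each returns a list of dicts, best first, with "confidence" (0 to 1); they miss things now and then, are a little off and sometimes report something else, mostly with a low value. They report only what shows in the picture. A call takes as long as a camera call.
- viewer.silhouettes(name, camera): "mask" (384x512 bool, what is visible of it).
- viewer.pinpoint(name, camera): "at" ([x, y, z] in mm, in the coordinates of the camera as it stood for that picture, good to about 4 mm: a listed point, or the origin of a listed thing).
The state is a dict: "t": time; "joints": joint angles; "joint_velocities": joint speeds; "joint_torque": joint torques, N m; "tcp_pos": TCP position; "tcp_rot": TCP orientation; "contact_force": force on the tool from outside, world axes, zero at the start; "wrist_torque": the same for the moment, N m; "grip_width": opening from 0.0 (shut) to 1.0 (fully open); "grip_force": force on a finger pad.
Only numpy, scipy, OpenCV 4.12 (cv2) and the standard library are available. Lean on these libraries where they do the work, as an engineer would, in place of code of your own. Each camera call takes 0.05 s, during which the arm holds its last target. There are 200 camera calls.

### The job

Store the loose metal blank in the one empty cell of the covered crate. Feel for it first by pushing the blue pins: a pin goes all the way down only over an empty cell, and no cover may be opened before its own pin has been pushed fully down; leave that pin down while you slide its cover fully back and set the blank flat on the cell floor. Then draw the pin up again, slide the cover fully closed, and leave all covers closed.

Things in the scene. Friction and masses are not known exactly. Their poses are not given: they have to be found in the camera images.
- crate: White plastic crate fixed to the bench, 203 x 234 x 32 mm high; x points from its labelled front (robot side) to the back, y along its row of four cells to the left, z up; origin on the bench under the centre of the row. Cells reach from x = -48 to +47 mm; channels for the open covers lie behind, up to +151 mm. One cell, any of the four, is empty; each other hides one blank like the loose one.
- blank: The clean vacuum blank to be stored: a metal disc flange of 40 mm diameter and 16 mm height, 92 g (may vary), with a narrower upper half and a small knob in its middle, standing flat on the bench to the left of the crate; origin at the centre of its underside, z up. Grasp across the 40 mm rim at its lower half, fingertips near the surface.
- cell_1 (a point): Centre of the floor of cell 1 (of 1 to 4, left to right), crate x = 0, y = +84 mm, 4 mm above the bench. The cell is 95 mm long (crate x) and 52 mm wide inside; its front and rear walls are 26 mm high, the side walls 32 mm (above the bench) and 4 mm thick.
- cover_1 (a joint): Slide of the opaque grey cover of cell 1 along crate x: 0 closed, 0.095 m fully open (to the back; the opening then reaches from x = -48 to +46 mm of the crate). 98 x 50 x 3 mm, its top 29.5 mm above the bench; about 1.5 N of friction hold it where it is left. Its pin, which rides on it, is its handle.
- pin_1 (a joint): Travel of the feeler pin of cell 1 in its cover: 0 fully up, 0.014 m fully down. About 2.5 N of friction hold it where it is left. Over a blank it stops dead after about 4 mm; over an empty cell it goes down all 14 mm. While down its foot is lower than the top of a blank in the cell, so draw it up before sliding the cover over a blank.
- pin_top_1 (a point): Centre of the top of the blue feeler pin of cell 1, an upright round pin 14 mm thick in the middle of its cover. It stands 26 mm above the cover (55.5 mm above the bench) when up and 12 mm above it when fully down; it moves with the pin and the cover.
- cell_2 (a point): Centre of the floor of cell 2 (of 1 to 4, left to right), crate x = 0, y = +28 mm, 4 mm above the bench. The cell is 95 mm long (crate x) and 52 mm wide inside; its front and rear walls are 26 mm high, the side walls 32 mm (above the bench) and 4 mm thick.
- cover_2 (a joint): Slide of the opaque grey cover of cell 2 along crate x: 0 closed, 0.095 m fully open (to the back; the opening then reaches from x = -48 to +46 mm of the crate). 98 x 50 x 3 mm, its top 29.5 mm above the bench; about 1.5 N of friction hold it where it is left. Its pin, which rides on it, is its handle.
- pin_2 (a joint): Travel of the feeler pin of cell 2 in its cover: 0 fully up, 0.014 m fully down. About 2.5 N of friction hold it where it is left. Over a blank it stops dead after about 4 mm; over an empty cell it goes down all 14 mm. While down its foot is lower than the top of a blank in the cell, so draw it up before sliding the cover over a blank.
- pin_top_2 (a point): Centre of the top of the blue feeler pin of cell 2, an upright round pin 14 mm thick in the middle of its cover. It stands 26 mm above the cover (55.5 mm above the bench) when up and 12 mm above it when fully down; it moves with the pin and the cover.
- cell_3 (a point): Centre of the floor of cell 3 (of 1 to 4, left to right), crate x = 0, y = -28 mm, 4 mm above the bench. The cell is 95 mm long (crate x) and 52 mm wide inside; its front and rear walls are 26 mm high, the side walls 32 mm (above the bench) and 4 mm thick.
- cover_3 (a joint): Slide of the opaque grey cover of cell 3 along crate x: 0 closed, 0.095 m fully open (to the back; the opening then reaches from x = -48 to +46 mm of the crate). 98 x 50 x 3 mm, its top 29.5 mm above the bench; about 1.5 N of friction hold it where it is left. Its pin, which rides on it, is its handle.
- pin_3 (a joint): Travel of the feeler pin of cell 3 in its cover: 0 fully up, 0.014 m fully down. About 2.5 N of friction hold it where it is left. Over a blank it stops dead after about 4 mm; over an empty cell it goes down all 14 mm. While down its foot is lower than the top of a blank in the cell, so draw it up before sliding the cover over a blank.
- pin_top_3 (a point): Centre of the top of the blue feeler pin of cell 3, an upright round pin 14 mm thick in the middle of its cover. It stands 26 mm above the cover (55.5 mm above the bench) when up and 12 mm above it when fully down; it moves with the pin and the cover.
- cell_4 (a point): Centre of the floor of cell 4 (of 1 to 4, left to right), crate x = 0, y = -84 mm, 4 mm above the bench. The cell is 95 mm long (crate x) and 52 mm wide inside; its front and rear walls are 26 mm high, the side walls 32 mm (above the bench) and 4 mm thick.
- cover_4 (a joint): Slide of the opaque grey cover of cell 4 along crate x: 0 closed, 0.095 m fully open (to the back; the opening then reaches from x = -48 to +46 mm of the crate). 98 x 50 x 3 mm, its top 29.5 mm above the bench; about 1.5 N of friction hold it where it is left. Its pin, which rides on it, is its handle.
- pin_4 (a joint): Travel of the feeler pin of cell 4 in its cover: 0 fully up, 0.014 m fully down. About 2.5 N of friction hold it where it is left. Over a blank it stops dead after about 4 mm; over an empty cell it goes down all 14 mm. While down its foot is lower than the top of a blank in the cell, so draw it up before sliding the cover over a blank.
- pin_top_4 (a point): Centre of the top of the blue feeler pin of cell 4, an upright round pin 14 mm thick in the middle of its cover. It stands 26 mm above the cover (55.5 mm above the bench) when up and 12 mm above it when fully down; it moves with the pin and the cover.

How it is judged (in metres and radians):
On the way, in this order (a step that is already met when the one before it is completed fails the run):
1. the pin of the empty cell has been pushed fully down (value of joint any of pin_1, pin_2, pin_3, pin_4 above 0.0115 m), for 0.1 s.
2. the blank stands on the floor of the opened cell (((value of joint cover_1 above 0.06 m and (x of blank in the frame of crate between -0.04 and 0.04 m and y of blank in the frame of crate between 0.07 and 0.098 m and z of blank in the frame of crate between 0 and 0.009 m)) or (value of joint cover_2 above 0.06 m and (x of blank in the frame of crate between -0.04 and 0.04 m and y of blank in the frame of crate between 0.014 and 0.042 m and z of blank in the frame of crate between 0 and 0.009 m)) or (value of joint cover_3 above 0.06 m and (x of blank in the frame of crate between -0.04 and 0.04 m and y of blank in the frame of crate between -0.042 and -0.014 m and z of blank in the frame of crate between 0 and 0.009 m)) or (value of joint cover_4 above 0.06 m and (x of blank in the frame of crate between -0.04 and 0.04 m and y of blank in the frame of crate between -0.098 and -0.07 m and z of blank in the frame of crate between 0 and 0.009 m)))), for 0.2 s.
At the end, for the whole second after the job is handed in: The blank stands upright (within 0.1 rad) and at rest on the floor of a cell (underside less than 9 mm above the bench), and all four covers are closed to within 5 mm, with every pin at most 8 mm down (((x of blank in the frame of crate between -0.04 and 0.04 m and y of blank in the frame of crate between 0.07 and 0.098 m and z of blank in the frame of crate between 0 and 0.009 m) or (x of blank in the frame of crate between -0.04 and 0.04 m and y of blank in the frame of crate between 0.014 and 0.042 m and z of blank in the frame of crate between 0 and 0.009 m) or (x of blank in the frame of crate between -0.04 and 0.04 m and y of blank in the frame of crate between -0.042 and -0.014 m and z of blank in the frame of crate between 0 and 0.009 m) or (x of blank in the frame of crate between -0.04 and 0.04 m and y of blank in the frame of crate between -0.098 and -0.07 m and z of blank in the frame of crate between 0 and 0.009 m)) and angle between blank's own z axis and vertical below 0.1 rad and value of joint each of cover_1, cover_2, cover_3, cover_4 below 0.005 m and value of joint each of pin_1, pin_2, pin_3, pin_4 below 0.008 m and linear speed of blank below 0.01 m/s); the robot touches nothing.
It fails at once if cover 1 is opened by more than 6 mm while its pin is not pushed down (less than 8 mm), before the blank is in that cell (value of joint cover_1 above 0.006 m and value of joint pin_1 below 0.008 m and not (x of blank in the frame of crate between -0.04 and 0.04 m and y of blank in the frame of crate between 0.07 and 0.098 m and z of blank in the frame of crate between 0 and 0.009 m)).
It fails at once if cover 2 is opened by more than 6 mm while its pin is not pushed down (less than 8 mm), before the blank is in that cell (value of joint cover_2 above 0.006 m and value of joint pin_2 below 0.008 m and not (x of blank in the frame of crate between -0.04 and 0.04 m and y of blank in the frame of crate between 0.014 and 0.042 m and z of blank in the frame of crate between 0 and 0.009 m)).
It fails at once if cover 3 is opened by more than 6 mm while its pin is not pushed down (less than 8 mm), before the blank is in that cell (value of joint cover_3 above 0.006 m and value of joint pin_3 below 0.008 m and not (x of blank in the frame of crate between -0.04 and 0.04 m and y of blank in the frame of crate between -0.042 and -0.014 m and z of blank in the frame of crate between 0 and 0.009 m)).
It fails at once if cover 4 is opened by more than 6 mm while its pin is not pushed down (less than 8 mm), before the blank is in that cell (value of joint cover_4 above 0.006 m and value of joint pin_4 below 0.008 m and not (x of blank in the frame of crate between -0.04 and 0.04 m and y of blank in the frame of crate between -0.098 and -0.07 m and z of blank in the frame of crate between 0 and 0.009 m)).
It also fails if it takes over 64 s, if anything falls off the work surface, if the arm or the gripper's body presses on something with over 40 N, if the wrist force passes 120 N, or if a joint passes its speed limit or range.

## Working session

There is one attempt and no reset: what is moved stays moved. The work goes in short steps, each a Python script; the robot and the scene stay as the last script left them, time stands still between calls to the robot, and variables do not carry over. Pictures are saved under pics/ and viewed, at most 10 in all, crops included, and the job is handed in when it is done.

```bash
mkdir -p pics; ls
cat > h.py <<'E'
import numpy as np, cv2
from cell import robot, grip, kin, viewer
def world(cam,p,ci=None):
    ci=ci or viewer.camera_info(cam); return np.array(ci["R"]).T@(np.array(p)-np.array(ci["t"]))
def save(cam,fn): 
    im=viewer.read_camera(cam); cv2.imwrite("pics/"+fn,im[:,:,::-1]); return im
E
python3 - <<'E'
from h import *
np.set_printoptions(precision=1,suppress=True)
a=[save(c,c+"0.png") for c in("top","side")]
cv2.imwrite("pics/both.png",np.hstack(a)[:,:,::-1][:, :])
cv2.imwrite("pics/both.png",cv2.resize(np.hstack(a)[:,:,::-1],(800,300)))
for c in("top","side"):
    for n in("crate","blank","pin_top_1","cell_1"):
        for d in viewer.pinpoint(n,c): print(c,n,round(d["confidence"],2),world(c,d["at"]))
s=robot.observe(); print(s["t"],s["tcp_rot"],s["contact_force"])
E
```

```text
pics
top crate 0.95 [481.3   7.7  -1.5]
top crate 0.71 [482.2 -80.9  55.2]
top blank 0.61 [514.4 248.9   1.2]
top pin_top_1 0.56 [479.3 -81.1  57.6]
top pin_top_1 0.47 [481.2 -26.6  52. ]
top pin_top_1 0.37 [481.5  87.   52.3]
top pin_top_1 0.36 [483.6  35.8  54.8]
top cell_1 0.97 [481.8  85.9   3.8]
top cell_1 0.91 [480.5  30.5   0.5]
top cell_1 0.68 [481.1  86.6  52.2]
top cell_1 0.61 [482.5 -21.6   4.8]
top cell_1 0.55 [480.  -80.    5.3]
side crate 0.92 [481.4   5.5   2. ]
side blank 0.74 [513.  245.1   0.5]
side pin_top_1 0.63 [476.6 -80.1  52.3]
side pin_top_1 0.51 [480.3 -24.1  56.5]
side pin_top_1 0.49 [481.6  34.5  52.5]
side pin_top_1 0.37 [481.7  88.   55.9]
side cell_1 0.93 [477.7 -21.5   3.8]
side cell_1 0.85 [483.2  30.6   6.8]
side cell_1 0.85 [475.8 -81.2   7.3]
side cell_1 0.67 [481.4  88.7   1.1]
0.5 [ 0.7  3.1 -0. ] [-1.1  0.7  0.5]
```

View pics/both.png

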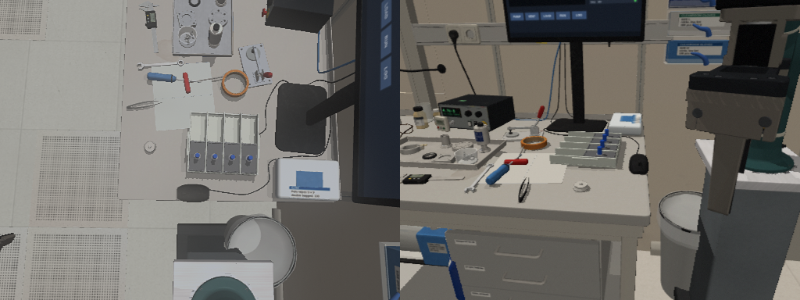

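Run:
```python
from h import *
np.set_printoptions(precision=3,suppress=True)
from scipy.spatial.transform import Rotation as R
s=robot.observe(); print(R.from_rotvec(s["tcp_rot"]).as_matrix())
# pins by silhouettes: top camera, line fit through cells
im=cv2.imread("pics/top0.png"); hsv=cv2.cvtColor(im,cv2.COLOR_BGR2HSV)
m=cv2.inRange(hsv,(95,110,60),(130,255,255))
n,l,st,c=cv2.connectedComponentsWithStats(m)
for i in range(1,n):
    if st[i,4]>20: print(st[i],c[i])
ci=viewer.camera_info("top"); print(ci)
```

```text
[[-0.902  0.432  0.   ]
 [ 0.432  0.902 -0.   ]
 [-0.     0.    -1.   ]]
[407  45   1  33  33] [407.  61.]
[250 196   5   5  21] [252.143 198.19 ]
[273 197   5   5  21] [274.952 199.19 ]
[295 198   6   6  23] [297.478 200.391]
[318 199   6   6  23] [320.261 201.348]
[380 219  42  25 698] [396.411 231.077]
[499 374  13  10  81] [505.988 379.247]
{'camera_matrix': array([[346.386,   0.   , 248.306],
       [  0.   , 346.386, 192.541],
       [  0.   ,   0.   ,   1.   ]]), 'R': array([[ 0.014, -1.   ,  0.019],
       [-0.991, -0.016, -0.13 ],
       [ 0.13 , -0.017, -0.991]]), 't': array([ 91.329, 502.974, 841.21 ])}
```

The top view shows the crate with four blue pins at about (252,198) to (320,201) px (full size), and the blank at about (192,188). This agrees with the network positions. Next I get the yaw from the pins and move above the crate for a close look.

```bash
cat >> h.py <<'E'
from scipy.spatial.transform import Rotation as Rot
def rot(yaw): # tool z down, tool y along yaw direction in world
    y=np.array([np.cos(yaw),np.sin(yaw),0]); z=np.array([0,0,-1.]); x=np.cross(y,z)
    return Rot.from_matrix(np.c_[x,y,z]).as_rotvec()
def onplane(ci,px,z,fish=False):
    K=np.array(ci["camera_matrix"]);R=np.array(ci["R"]);t=np.array(ci["t"])
    u=(px[0]-K[0,2])/K[0,0]; v=(px[1]-K[1,2])/K[1,1]
    if fish:
        r=np.hypot(u,v); d=np.array([u/r*np.sin(r),v/r*np.sin(r),np.cos(r)])
    else: d=np.array([u,v,1])
    d=R.T@d; o=-R.T@t; return o+d*(z-o[2])/d[2]
E
python3 - <<'E'
from h import *
np.set_printoptions(precision=1,suppress=True)
ci=viewer.camera_info("top")
P=np.array([onplane(ci,p,53) for p in [(252.1,198.2),(275,199.2),(297.5,200.4),(320.3,201.35)]]); print(P)
d=P[0]-P[3]; yaw=np.arctan2(-d[0],d[1]); print("yaw",yaw, np.linalg.norm(d)/3)
robot.movep([470,5,200],rot(yaw)); grip(0.0)
s=robot.observe(); print(s["t"],s["tcp_pos"],s["joints"],s["contact_force"])
ci=viewer.camera_info("wrist"); save("wrist","w1.png")
for n in("pin_top_1","crate","blank"):
    for q in viewer.pinpoint(n,"wrist"): print(n,round(q["confidence"],2),world("wrist",q["at"],ci))
m=cv2.inRange(cv2.cvtColor(cv2.imread("pics/w1.png"),cv2.COLOR_BGR2HSV),(95,110,60),(130,255,255))
n,l,st,c=cv2.connectedComponentsWithStats(m)
for i in range(1,n):
    if st[i,4]>30: print(st[i],c[i],onplane(ci,c[i],53,True))
E
```

```text
[[484.9  89.9  53. ]
 [483.3  33.6  53. ]
 [481.3 -21.8  53. ]
 [479.8 -78.1  53. ]]
yaw -0.03017025874179389 56.00770368672996
4.0417 [470.   5. 200.] [-0.6  0.2  0.6  2.1 -0.1  0.9  0. ] [-0.2 -0.1 -0.2]
pin_top_1 0.63 [483.5  28.   58.1]
pin_top_1 0.58 [482.2 -20.3  56.7]
pin_top_1 0.44 [486.7  91.   50.8]
crate 0.7 [482.5   3.6   3.7]
blank 0.51 [487.5  34.9   3.9]
[446   0  17  53 780] [453.9  26. ] [724. 204.  53.]
[447  53  16  12 124] [454.6  57.8] [720.  160.4  53. ]
[262 101  13  13 129] [267.8 107.1] [484.1  87.7  53. ]
[262 152  13  14 142] [267.6 158.3] [482.4  32.8  53. ]
[262 199  12  17 161] [267.1 207. ] [480.6 -21.6  53. ]
```

View pics/w1.png

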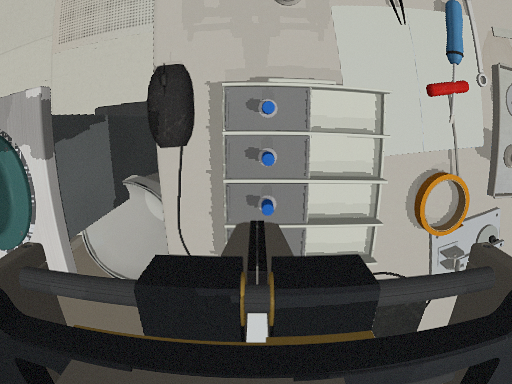

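The wrist view shows pins 1–3 at (268,107), (268,158) and (267,207), and their positions match the top camera within 2 mm. Next I feel the pins.

```bash
cat >> h.py <<'E'
YAW=-0.031; C=np.array([482.2,5.4]); RO=rot(YAW)
def cr(x,y,z):
    c,s=np.cos(YAW),np.sin(YAW); return [C[0]+c*x-s*y, C[1]+s*x+c*y, z]
E
python3 - <<'E'
from h import *
for i,y in enumerate((84,28,-28,-84)):
    robot.movep(cr(0,y,75),RO); f0=robot.observe()["contact_force"][2]
    robot.servo_line(cr(0,y,57.5),60)
    log=[];empty=False
    for z in np.arange(55,41,-1.5).tolist()+[41.2]:
        robot.servo_line(cr(0,y,z),30); s=robot.observe(); f=s["contact_force"][2]-f0
        log.append((z,round(float(s["tcp_pos"][2]),1),round(float(f),1)))
        if f>9: break
        if z<46: empty=True
    print(i+1,empty,s["t"],log)
    if empty: break
    robot.servo_line(cr(0,y,70),150)
E
```

```text
1 False 6.3417 [(55.0, 55.0, -0.6), (53.5, 53.5, 0.1), (52.0, 51.9, -0.5), (50.5, 51.7, 14.9)]
2 False 8.4 [(55.0, 55.0, -1.4), (53.5, 53.6, -1.6), (52.0, 52.0, 0.1), (50.5, 51.7, 15.6)]
3 True 12.2083 [(55.0, 55.0, -0.1), (53.5, 53.6, -0.8), (52.0, 52.0, -0.1), (50.5, 50.4, 0.2), (49.0, 48.8, -0.5), (47.5, 47.3, -0.6), (46.0, 45.9, -0.3), (44.5, 44.4, 0.2), (43.0, 42.9, -1.1), (41.5, 41.9, 4.7), (41.2, 41.8, 7.3)]
```

Run:
```python
from h import *
y=-28
robot.servo_line(cr(0,y,60),120); grip(0.4)
f0=robot.observe()["contact_force"]
robot.servo_line(cr(0,y,33),80); grip(0.0,5)
s=robot.observe(); print(s["t"],s["grip_width"],s["tcp_pos"],s["contact_force"]-f0)
robot.servo_line(cr(90,y,33),80)
for x in (92,94,96,97):
    robot.servo_line(cr(x,y,33),40); s=robot.observe(); f=s["contact_force"]-f0
    print(x,f.round(1))
    if abs(f[0])>8: break
grip(0.4); robot.servo_line(cr(x,y,75),150)
robot.movep(cr(40,40,200),RO); 
robot.movep([495,225,150],RO); grip(0.8)
s=robot.observe(); print(s["t"])
ci=viewer.camera_info("wrist"); save("wrist","w2.png")
for q in viewer.pinpoint("blank","wrist"): print(round(q["confidence"],2),world("wrist",q["at"],ci))
for q in viewer.silhouettes("blank","wrist"):
    m=q["mask"]; print(round(q["confidence"],2),m.sum(),[a.mean() for a in np.nonzero(m)][::-1], onplane(ci,[a.mean() for a in np.nonzero(m)][::-1],8,True))
for q in viewer.pinpoint("pin_top_1","wrist"): print(round(q["confidence"],2),world("wrist",q["at"],ci))
```

```text
14.1583 0.14574818312921797 [481.65243098 -22.53427638  33.2947784 ] [0.63665602 1.87568184 0.78903801]
92 [0.3 0.8 5.4]
94 [-0.4  1.1  4.6]
96 [-3.3  1.   5.9]
97 [-4.5  1.4  6.8]
19.5167
0.72 [519.24959219 249.58187344  -1.05140186]
0.78 1073 [np.float64(274.5890027958994), np.float64(165.6812674743709)] [514.47072585 245.39259911   8.        ]
0.63 [480.35991415  90.16781461  50.81612931]
0.39 [479.03244188  29.73104691  54.93497946]
```

View pics/w2.png

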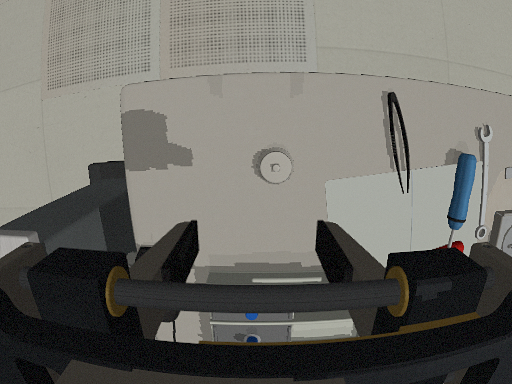

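The blank is at (275,166) px, which gives world (514.4, 245.4). Next I grasp it, check the lift, and check cover 3 in the top picture.

Run:
```python
from h import *
b=[514.4,245.6]
f0=robot.observe()["contact_force"]
robot.movep(b+[40],RO); robot.servo_line(b+[2.5],60); grip(0.0,25)
s=robot.observe(); print(s["t"],s["grip_width"]*92,s["tcp_pos"])
robot.servo_line(b+[110],150); s=robot.observe(); print((s["contact_force"]-f0).round(1),s["grip_width"]*92)
im=save("top","t2.png"); cv2.imwrite("pics/t2c.png",cv2.resize(im[120:260,170:370,::-1],(800,560)))
m=cv2.inRange(cv2.cvtColor(im,cv2.COLOR_RGB2HSV),(95,110,60),(130,255,255))
n,l,st,c=cv2.connectedComponentsWithStats(m); ci=viewer.camera_info("top")
for i in range(1,n):
    if 8<st[i,4]<30: print(c[i],onplane(ci,c[i],53),onplane(ci,c[i],40))
```

```text
21.6333 39.443410611588014 [514.53124585 245.70911109   2.660687  ]
[-1.3  1.1 -1.1] 39.68747003582833
[297.88888889 163.72222222] [573.23775021 -23.19022717  53.        ] [576.08667467 -25.30022111  40.        ]
[252.21052632 198.36842105] [484.48400613  89.60771901  53.        ] [485.96649568  89.2343397   40.        ]
[274.9 199.3] [483.0879915   33.83375126  53.        ] [484.5489883  32.6016871  40.       ]
[320.13636364 201.31818182] [479.89917088 -77.65912018  53.        ] [481.31107323 -80.60770631  40.        ]
[507.68421053 316.63157895] [ 210.98306512 -522.55325953   53.        ] [ 208.25478885 -532.35134691   40.        ]
```

View pics/t2c.png

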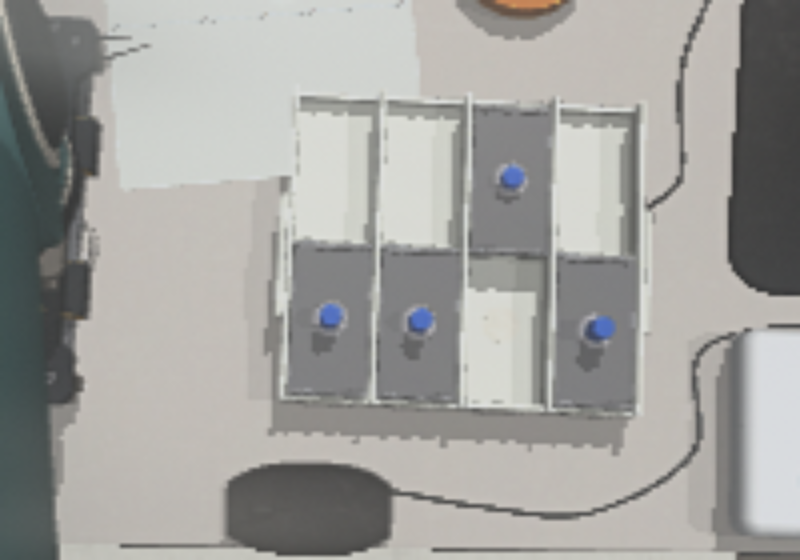

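Cover 3 is fully open (pin at (512,178) in the crop), its cell is empty and the blank is held. Next I place it.

Run:
```python
from h import *
y=-28
robot.movep(cr(-1,y,110),RO); f0=robot.observe()["contact_force"]
robot.servo_line(cr(-1,y,40),150)
for z in (30,20,12,9,7.5,6.5,5.8):
    robot.servo_line(cr(-1,y,z),50); f=robot.observe()["contact_force"]-f0; print(z,f.round(1))
    if abs(f[:2]).max()>10 or f[2]>4: break
s=robot.observe();print(s["t"],s["tcp_pos"],s["grip_width"])
if z<9:
    grip(0.53); robot.servo_line(cr(-1,y,110),150); robot.hold(0.1)
    robot.movep(cr(-100,y-10,180),RO)
    s=robot.observe(); ci=viewer.camera_info("wrist"); save("wrist","w3.png"); print(s["t"])
    im=save("top","t3.png"); cv2.imwrite("pics/t3c.png",cv2.resize(im[120:260,170:370,::-1],(800,560)))
    c2=viewer.camera_info("top")
    for q in viewer.pinpoint("blank","top"): print(round(q["confidence"],2),world("top",q["at"],c2))
```

```text
30 [-0.  -0.   0.2]
20 [-0.3 -0.3  0.7]
12 [-0.1 -0.7  0.6]
9 [-0.2 -0.   0.3]
7.5 [-0.1 -1.   0.7]
6.5 [ 0.8 -0.8  1.8]
5.8 [-1.8 -1.1 12.4]
26.225 [480.52333234 -22.56875383   6.55531941] 0.4276641976741358
28.075
0.71 [481.34074914 -22.78412051   5.62370547]
```

View pics/t3c.png

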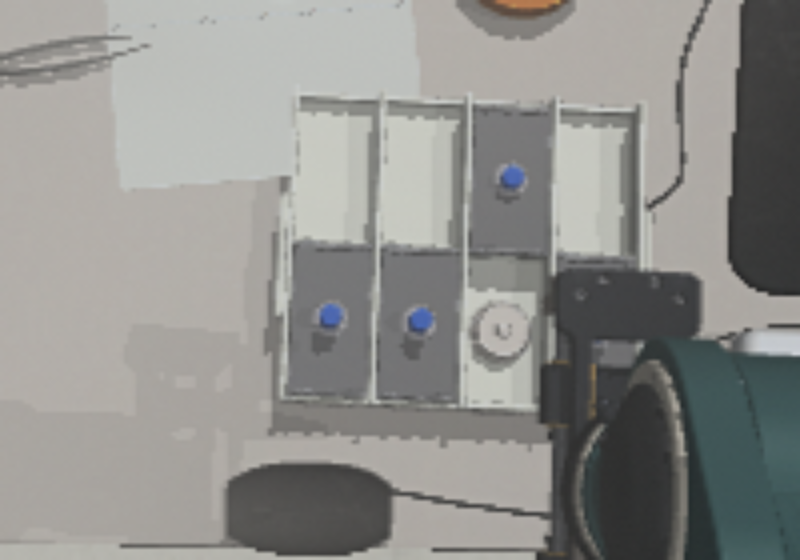

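The blank sits flat in cell 3 at (502,330) in the crop. Next I draw the pin up and close the cover.

Run:
```python
from h import *
y=-28; X=95.5
robot.movep(cr(40,y,130),RO); grip(0.4); robot.movep(cr(X,y,75),RO)
f0=robot.observe()["contact_force"]
robot.servo_line(cr(X,y,32.5),80); grip(0.0,30)
s=robot.observe(); print(s["t"],s["grip_width"]*92,s["tcp_pos"],(s["contact_force"]-f0).round(1))
for z in (38,42,44,45,46,47,48):
    robot.servo_line(cr(X,y,z),40); s=robot.observe(); f=s["contact_force"]-f0; print(z,s["tcp_pos"][2].round(1),f.round(1),(s["grip_width"]*92).round(1))
    if f[2]<-9: break
im=save("side","s4.png"); cv2.imwrite("pics/s4c.png",cv2.resize(im[140:240,180:300,::-1],(720,600)))
print(robot.observe()["t"])
```

```text
30.85 12.162849748690142 [576.20867939 -25.49323832  32.71394008] [-3.3  1.4  5.8]Traceback (most recent call last):
  File "<stdin>", line 8, in <module>
AttributeError: 'float' object has no attribute 'round'
```

Run:
```python
from h import *
y=-28; X=95.5
for z in (38,42,44,45,46,47,48):
    robot.servo_line(cr(X,y,z),40); s=robot.observe(); f=s["contact_force"]; print(z,round(float(s["tcp_pos"][2]),1),f.round(1),round(float(s["grip_width"]*92),1))
    if f[2]<-9: break
im=save("side","s4.png"); r,c=190,240
print([ (round(q["confidence"],2),world("side",q["at"]).round(0)) for q in viewer.pinpoint("pin_top_1","side")])
cv2.imwrite("pics/s4c.png",cv2.resize(im[150:230,180:300,::-1],(780,520)))
print(robot.observe()["t"])
```

```text
38 37.8 [-4.3 -0.   2.1] 12.3
42 42.0 [-5.6 -0.6  3.1] 12.5
44 43.9 [-5.1  0.5 -0.9] 12.4
45 44.8 [-5.9  0.9 -1.4] 12.4
46 45.9 [-5.9  0.5 -1.7] 12.1
47 46.9 [-5.2  1.1 -1.4] 12.5
48 47.1 [ -2.5  -0.4 -13. ] 12.7
[(0.6, array([476., -80.,  52.])), (0.55, array([575., -27.,  56.])), (0.5, array([481.,  34.,  47.]))]
32.9833
```

View pics/s4c.png

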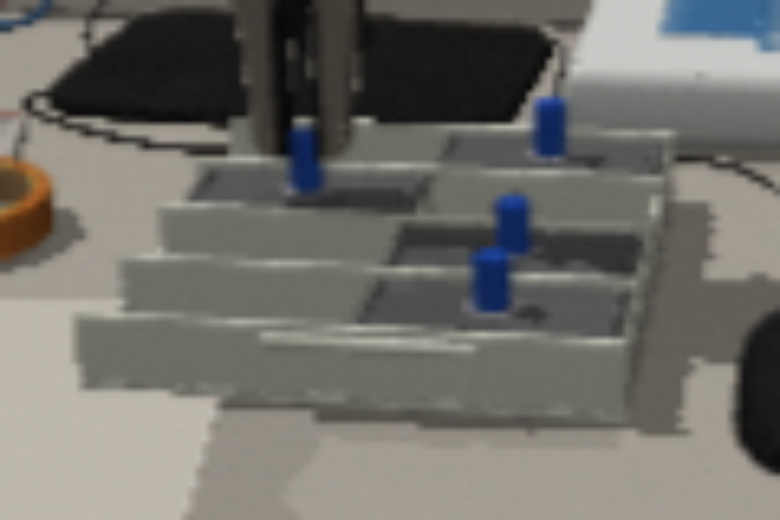

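The pin is fully up: it hit its stop after 14 mm, and pin 3 at (306,160) in the crop stands as tall as pin 4. Next I close the cover.

Run:
```python
from h import *
y=-28
robot.servo_line(cr(95.5,y,46.8),40)
robot.servo_line(cr(50,y,46.8),80); f=robot.observe()["contact_force"]; print(f.round(1))
robot.servo_line(cr(22,y,46.8),80); print(robot.observe()["contact_force"].round(1))
robot.servo_line(cr(4,y,46.8),60)
for x in (2,0.5,-0.5,-1.5,-2.5):
    robot.servo_line(cr(x,y,46.8),40); s=robot.observe(); f=s["contact_force"]; print(x,f.round(1),s["tcp_pos"].round(1))
    if f[0]>10: break
grip(0.5); robot.servo_line(cr(x,y,120),150); robot.movep(cr(-60,200,200),RO); robot.hold(0.3)
im=save("top","t5.png"); a=cv2.resize(im[150:250,210:350],(400,300)); 
m=cv2.inRange(cv2.cvtColor(im,cv2.COLOR_RGB2HSV),(95,110,60),(130,255,255))
n,l,st,c=cv2.connectedComponentsWithStats(m); ci=viewer.camera_info("top")
for i in range(1,n):
    if 8<st[i,4]<30: print(c[i],onplane(ci,c[i],53))
im=save("side","s5.png"); b=cv2.resize(im[150:230,180:300],(400,300))
cv2.imwrite("pics/end.png",np.hstack([a,b])[:,:,::-1])
s=robot.observe(); print(s["t"],s["contact_force"])
```

```text
[ 0.   0.4 -9.4]
[-1.2 -0.2 -7.5]
2 [-0.   0.1 -6.6] [483.7 -22.6  46.9]
0.5 [ 1.9  1.5 -7. ] [482.3 -22.6  46.9]
-0.5 [ 1.5  0.8 -5.8] [481.1 -22.6  47. ]
-1.5 [ 5.7  0.7 -9.3] [480.9 -22.6  47. ]
-2.5 [  6.9   1.  -13.2] [480.9 -22.6  47.1]
[252.25 198.25] [484.77800491  89.51451737  53.        ]
[274.9047619  199.42857143] [482.77050483  33.82072249  53.        ]
[297.66666667 200.125     ] [481.95607578 -22.23229806  53.        ]
[320.26086957 201.34782609] [479.83078093 -77.96575223  53.        ]
[507.68421053 316.63157895] [ 210.98306512 -522.55325953   53.        ]
38.8167 [ 0.77807279  0.10381274 -0.04418382]
```

View pics/end.png

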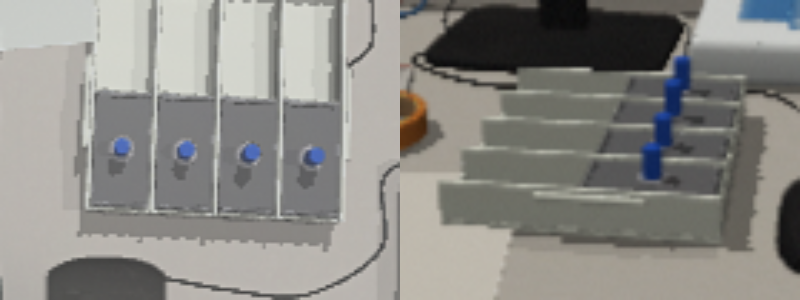

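All four covers are closed with their pins in one row and up, and the robot is clear.

```bash
python3 -c "
from h import *
print(robot.job_done())"
```

```text
the job is handed in; nothing more can be done
None
```

The blank is stored flat in cell 3, the empty one. Its pin is drawn up again, all four covers are closed, and the job was handed in at about 39 s; the verdict itself was not shown.

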